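Show a module's connector to the inspection camera

ROBOT

A 6-joint arm with a two-finger parallel gripper is mounted at the origin on a cart in front of the work surface, level with it; the furniture and walls round the work are solid. World frame = base frame: x ahead of the robot, y to its left, z up, the work surface at z = 0. Lengths are in m, angles in rad, forces in N, time in s.
With the tool pointing down it reaches from about 0.35 to 0.8 m from the base axis. Payload 7.3 kg.
Tool frame: the origin (TCP) lies at the very end of the fingers, on their centre line; the grasp point (between the pads) lies grasp_offset behind it (grasp_offset is the distance from the TCP to the grasp point, in m); x points along the fingers, z is the direction in which the jaws open and shut, and the axes are right-handed (so a half turn about x gives the same grasp; the last joint's range is limited). The gripper opens to 85 mm and grips with 20 to 120 N. Pads are 22 mm wide; open, the fingers measure 114 mm over their backs; the gripper's body (76 mm by 85 mm) begins 54 mm behind the grasp point. The pads swing forward as they close: fully open they stand 13 mm farther back than shut.
Start: joints at [1.063, 0.342, 1.524, -0, 1.275, -0.146], TCP at [0.186, 0.491, 0.231] pointing down, gripper open.
Joint ranges: [-2.53, 2.53], [-0.77, 2.02], [0.04, 2.7], [-1, 4.14], [0.28, 2.66], [-3.11, 3.11]. Speed limits (rad/s): [2.57, 2.57, 3.14, 3.14, 3.14, 3.14].

INTERFACE

Orientations are given as a rotation vector (axis times angle).
In Python, from plant import observe, camera, finish_job, grasp_offset gives the robot as it stands.
- The arm moves only by the tool step_arm, never from a script. Its argument "motion" is a list of rows, each an object of numbers: "x", "y", "z": the shift along the tool's x, y, z scaled (see below); "ax", "ay", "az": the turn, a rotation vector about the tool's x, y, z scaled (see below); "grip": the gripper's target within -1 to 1 (shut at 1, half-way at 0, fully open at -1). A call has 1 to 12 rows; each row shifts and turns the commanded pose from where the row before left it, along the tool's axes as they then stand; what a row does not reach is not made up. The controller multiplies each number of a shift by 0.02 m and each number of a turn by 90 degrees. A row lasts 1/8 s, in which the tool goes at most 62.5 mm and 10.7 degrees, less where a joint would pass 70% of its speed; a pose out of reach is approached as far as the arm can. A call with a number of a shift or a turn outside -1 to 1 is refused whole. A call with a gripper value outside its range is refused whole. The fingers move at their own pace and stop on an object; "squeeze" is the grip in N (left out, the last holds). Time passes only in rows, so rows that do not move let the fingers close. It gives the time, the measured TCP pose, the force and the opening at its end, in the units of the state.
- observe(): the state, without advancing time (a new reading comes with each control period).
- camera(name): name is "scene" or "top" or "wrist"; returns a dict with "image" (480x640x3 uint8, red, green, blue), "fx", "fy", "cx", "cy" (pixels), "position" and "rotation" of the camera in the world. Camera axes: x right, y up, looking along -z (the intrinsics and any distortion apply to the point x, -y, -z); pixel columns grow to the right and rows downward; lengths in m; the calibration is good to about 2 mm. A picture is of the moment at which its call begins. There is no depth.
- finish_job(): hands the job in, once; it reports no verdict.
The state is a dict: "time": time; "qpos": joint angles; "qd": joint speeds; "effort": joint torques, N m; "position": TCP position; "ee_rot": TCP orientation; "ft_force": force on the tool from outside, world axes, zero at the start; "torque": the same for the moment, N m; "grip_width": finger opening in m.
Only numpy, scipy, OpenCV 4.12 (cv2) and the standard library are available. Lean on these libraries where they do the work, as an engineer would, in place of code of your own. Each camera call takes 0.05 s, during which the arm holds its last target.

TASK

Take the small module out of the rack and hold it up in the air for the inspection camera: its far-end connector (the end that points away from the robot in the rack) on the lens axis, looking straight into the lens from 10 cm away, with the module still on edge as it stood in the rack (tipped only as far as the camera's tilt asks). Leave the two larger modules standing in their slots and do not bump the camera; finish while holding the module there, still, in the gripper.

Things in the scene. Friction and masses are not known exactly. Their poses are not given: they have to be found in the camera images.
- rack: Fixed aluminium plate 110 x 256 x 8 mm, origin under its centre; at yaw 0 x points away from the robot, y left. Three slots along x, 85 mm apart in y: each two black walls 54 mm long, 5 mm thick, 24 mm apart, tops 20 mm above the bench. In each slot a module stands on edge on the plate, in any order: the small one and two equal larger ones.
- module_small_center (a point): Centre of the small aluminium module, 60 long (own y) x 40 high as it stands (own x) x 16 mm thick (own z), 80 g, an 11 mm gold connector in the middle of each end and a short one on its upper edge. On edge in the rack its centre is 28 mm above the bench. Own y points at the far end, x up, z out of the lid (left in the rack). Grip it across the 16 mm, from above.
- connector_face (a point): Outer face of the small module's far-end connector, 41 mm from the body's centre along the module's own y; axes as the module's.
- module_large_a_center (a point): Centre of a larger module, body 80 mm long x 56 mm high x 20 mm thick, 102 mm long over its connectors; it stands in the rack the same way, its centre 36 mm above the bench; leave it alone.
- module_large_b_center (a point): Centre of the other larger module's body, the same size; leave it alone.
- camera_stand: Inspection camera's fixed stand: base plate 110 x 120 mm, 20 mm post 360 mm tall; origin on the bench under the camera head, 80 mm in front of the post. The camera looks along its -x axis and downwards. The grey head is clamped in front of the post at a height and tilt that differ from start to start.
- lens (a point): Centre of the front of the lens (38 mm across) of the grey camera head on the stand. Its own -x axis is the direction in which the camera looks (0.25 to 0.5 rad below the horizontal); y is level.
- view_point (a point): Empty point in the air on the lens axis, 100 mm in front of the lens, where the connector face belongs; axes as the lens's.
- test_jig: Fixed test jig that stands on the bench between the rack and the camera, not part of the job: about 180 x 240 mm, origin under its middle, its open cover rising to 0.19 m above the bench. Carry the module round its robot side or over it.

How it is judged:
On the way:
1. the small module has been lifted clear of the rack in the gripper (height (world z) of module_small_center above 0.08 m and contact force between module_small and the fingers above 0.5 N and contact force between module_small and rack below 0.1 N), for 0.1 s.
At the end, for the whole second after the job is handed in: Module held still in the gripper, nothing else carrying it; far-end connector faces the lens, 80 to 120 mm away, within 15 mm sideways and vertically of the lens axis and 25 mm of the wanted point; length within 10 degrees of the axis; thickness within 12 degrees of level, upper edge up (x of connector_face in the frame of lens between -0.12 and -0.08 m and distance between connector_face and view_point below 0.025 m and y of connector_face in the frame of lens between -0.015 and 0.015 m and z of connector_face in the frame of lens between -0.015 and 0.015 m and angle between the y axis of connector_face and the x axis of lens, either way round below 0.18 rad and y of lens in the frame of connector_face above 0.05 m and angle between connector_face's own z axis and vertical between 1.35 and 1.79 rad and angle between connector_face's own x axis and vertical below 0.9 rad and contact force between module_small and the fingers above 0.5 N and contact force between module_small and rack below 0.1 N and contact force between module_small and camera_stand below 0.1 N and linear speed of module_small below 0.02 m/s and angular speed of module_small below 0.15 rad/s and contact force between module_small and test_jig below 0.1 N); the arm keeps its last pose, push and grip.
It fails at once if a larger module was pushed more than 15 mm, lifted or toppled (distance of any of module_large_a_center, module_large_b_center from where it was at the start of the episode above 0.015 m).
It fails at once if the camera was bumped (contact force between camera_stand and anything else above 2 N).
It also fails if it takes over 38 s, if anything falls off the work surface, if the arm or the gripper's body presses on something with over 40 N, if the wrist force passes 120 N, or if a joint passes its speed limit or range.

## Working session

There is one attempt and no reset: what is moved stays moved. The work goes in short steps, Python scripts to look and compute and a tool call to move; the robot and the scene stay as the last step left them, time stands still between calls to the robot, and variables do not carry over. Pictures are saved under pics/ and viewed, and the job is handed in when it is done.

Besides the shell and the picture viewer there is one more tool, called as name([rows], argument=value, ...), one row to a line, values as JSON. step_arm: Moves the arm, as the interface text tells. Shifts and turns lie within -1 to 1; 1 stands for 0.02 m of shift or 90 degrees of turn. Its arguments: {"type":"object","properties":{"motion":{"type":"array","items":{"type":"object","properties":{"x":{"type":"number"},"y":{"type":"number"},"z":{"type":"number"},"ax":{"type":"number"},"ay":{"type":"number"},"az":{"type":"number"},"grip":{"type":"number"}}}},"squeeze":{"type":"number"}},"required":["motion"]}

```bash
ls; mkdir -p pics; python3 - <<'E'
from plant import observe, camera, grasp_offset
import cv2, pickle
print(observe(), grasp_offset)
d={}
for n in ["scene","top","wrist"]:
    c=camera(n); d[n]=c
    cv2.imwrite(f"pics/{n}0.png",c["image"][:,:,::-1])
    print(n,{k:v for k,v in c.items() if k!="image"})
pickle.dump(d,open("c0.pkl","wb"))
E
```

```text
pics
{'time': 0.0, 'qpos': array([ 1.06299678e+00,  3.42742128e-01,  1.52501430e+00, -5.47097951e-06,
        1.27536850e+00, -1.46017337e-01]), 'qd': array([ 0.00124816,  0.00023214, -0.00053828,  0.00085274,  0.00081839,
        0.00128793]), 'effort': array([-3.30000194e-05, -4.33676362e+01, -2.46018291e+01, -6.79302775e-05,
        7.69718637e-03,  4.83737244e-05]), 'position': array([0.18561691, 0.49067503, 0.23061682]), 'ee_rot': array([-0.93945407,  1.36031647,  0.93832602]), 'ft_force': array([-0.45200289, -1.2604873 ,  0.1196516 ]), 'torque': array([ 0.01002198,  0.02183752, -0.00635957]), 'grip_width': 0.0853940868205671} 0.0187
scene {'fx': 556.4444291150793, 'fy': 556.4444291150793, 'cx': 323.34323738050807, 'cy': 227.00249930498705, 'position': array([ 0.05890524, -0.71655648,  1.27979297]), 'rotation': array([ 0.62256328, -0.20181282, -0.57877128])}
top {'fx': 499.35901019268965, 'fy': 499.35901019268965, 'cx': 315.7270369787365, 'cy': 237.17642423484747, 'position': array([ 0.42592945, -0.01746955,  1.32709199]), 'rotation': array([ 0.07768132, -0.06446165, -1.56837755])}
wrist {'fx': 416.83360291286505, 'fy': 416.83360291286505, 'cx': 318.9288305639654, 'cy': 238.2803076429929, 'position': array([0.10807231, 0.5192475 , 0.37409519]), 'rotation': array([-0.28696229, -0.19755633,  1.19714931])}
```

View pics/scene0.png

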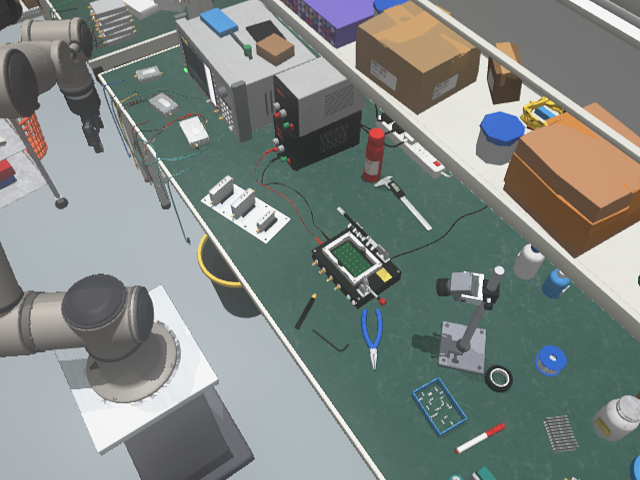

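View pics/top0.png

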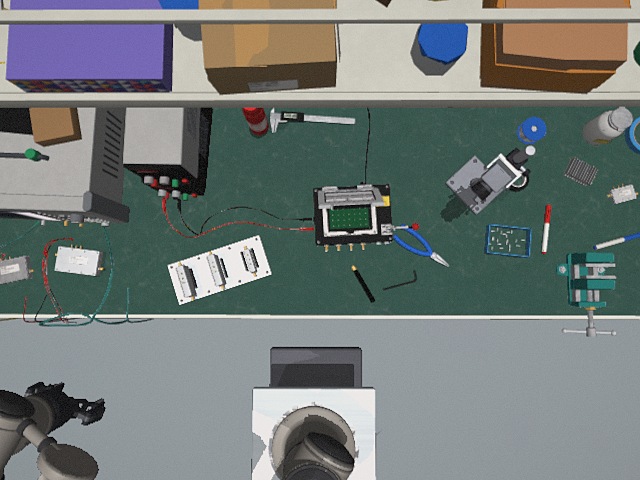

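View pics/wrist0.png

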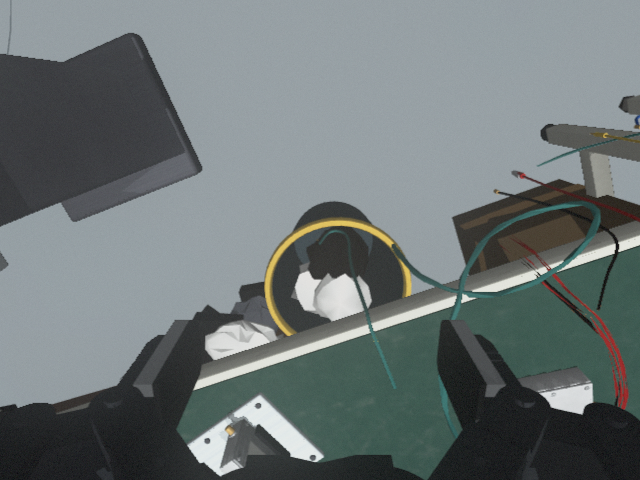

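The rack sits at about (220,270) in the top view and the small module looks like the rightmost one (250,262). The camera stand is at about (490,180). I'll zoom in on both.

```bash
cat > h.py <<'E'
import numpy as np, cv2, pickle
from scipy.spatial.transform import Rotation as R
def ray(c,u,v):
    d=np.array([(u-c["cx"])/c["fx"],-(v-c["cy"])/c["fy"],-1.0])
    return np.array(c["position"]),R.from_rotvec(c["rotation"]).apply(d)
def onz(c,u,v,z):
    p,d=ray(c,u,v); return p+d*(z-p[2])/d[2]
def proj(c,X):
    q=R.from_rotvec(c["rotation"]).inv().apply(np.asarray(X)-c["position"])
    return c["cx"]+c["fx"]*q[0]/-q[2], c["cy"]-c["fy"]*q[1]/-q[2]
def tri(c1,a,c2,b):
    p1,d1=ray(c1,*a);p2,d2=ray(c2,*b)
    A=np.stack([d1,-d2],1);t=np.linalg.lstsq(A,p2-p1,rcond=None)[0]
    x1=p1+d1*t[0];x2=p2+d2*t[1]
    return (x1+x2)/2,np.linalg.norm(x1-x2)
E
python3 - <<'E'
import pickle,cv2,numpy as np
d=pickle.load(open("c0.pkl","rb"))
def crop(n,x,y,w,h,f,o):
    im=d[n]["image"][y:y+h,x:x+w,::-1]
    cv2.imwrite(o,cv2.resize(im,None,fx=f,fy=f,interpolation=cv2.INTER_CUBIC))
crop("top",160,230,120,80,6,"pics/t_rack.png")
crop("scene",190,165,110,85,7,"pics/s_rack.png")
crop("top",430,135,110,85,7,"pics/t_cam.png")
crop("scene",420,255,110,120,5,"pics/s_cam.png")
E
```

```text
(no output)
```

View pics/t_rack.png

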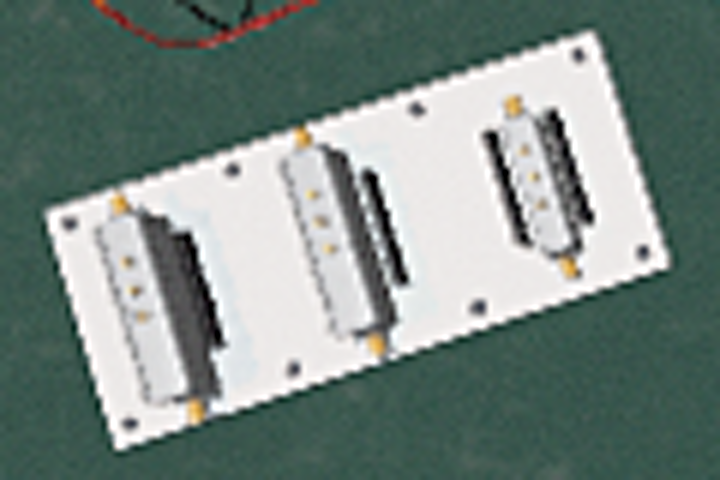

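View pics/s_rack.png

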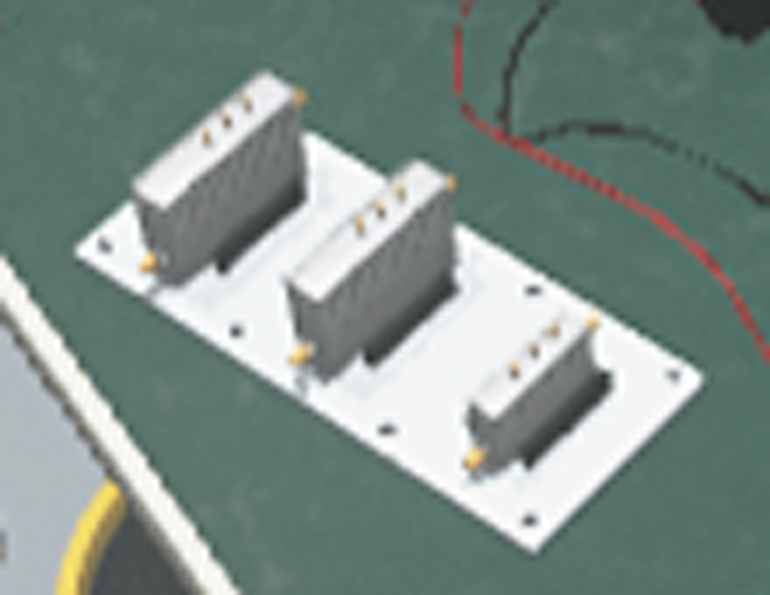

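View pics/t_cam.png

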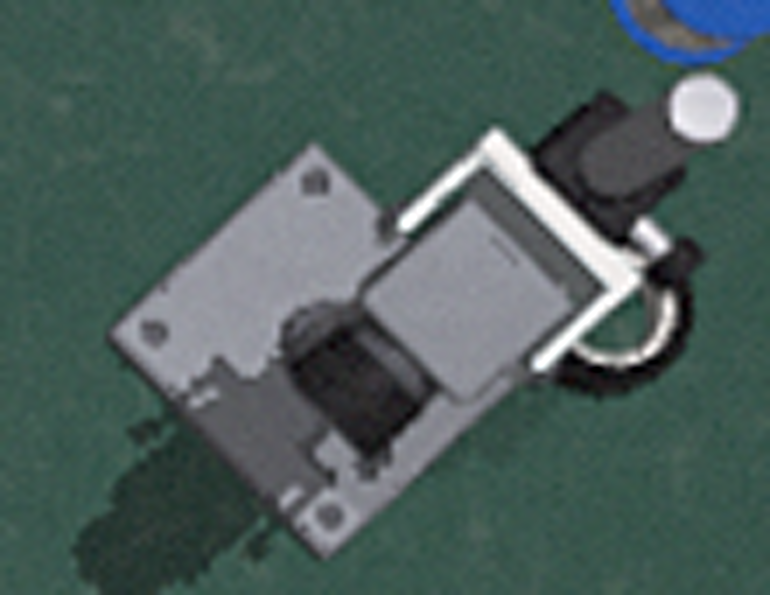

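View pics/s_cam.png

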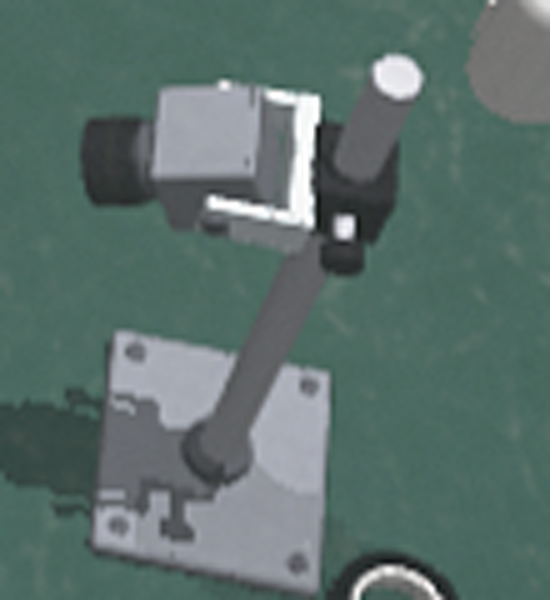

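```bash
python3 - <<'E'
from h import *
d=pickle.load(open("c0.pkl","rb"));T,S=d["top"],d["scene"]
def t(u,v,f,ox,oy): return ((u+.5)/f-.5+ox,(v+.5)/f-.5+oy)
tr=lambda u,v:t(u,v,6,160,230); sr=lambda u,v:t(u,v,7,190,165)
tc=lambda u,v:t(u,v,7,430,135); sc=lambda u,v:t(u,v,5,420,255)
P=lambda X:np.round(X,4)
rc=[onz(T,*tr(*q),.008) for q in [(45,212),(597,30),(668,265),(117,450)]]
print("rack T",P(rc),P(np.mean(rc,0)),[round(np.linalg.norm(rc[i]-rc[i-1]),4) for i in range(4)])
rs=[onz(S,*sr(*q),.008) for q in [(75,250),(308,130),(703,377),(535,552)]]
print("rack S",P(rs),P(np.mean(rs,0)),[round(np.linalg.norm(rs[i]-rs[i-1]),4) for i in range(4)])
e=(rc[0]-rc[1]+rc[3]-rc[2]); print("rack y-axis yaw",np.arctan2(-e[0],e[1]))
f=onz(T,*tr(513,104),.028);n=onz(T,*tr(570,267),.028)
print("conn",P(f),P(n),P((f+n)/2),np.linalg.norm(f-n),"yaw",np.arctan2(*(f-n)[1::-1]))
for a,b in [((523,149),(513,370)),((533,177),(533,351)),((542,205),(553,330))]:
    print("pin",*map(P,tri(T,tr(*a),S,sr(*b))))
print("conn tri",*map(P,tri(T,tr(513,104),S,sr(592,324))),*map(P,tri(T,tr(570,267),S,sr(475,458))))
bc=[onz(T,*tc(*q),.01) for q in [(315,145),(110,335),(325,557)]]
print("base",P(bc),np.linalg.norm(bc[0]-bc[1]),np.linalg.norm(bc[1]-bc[2]))
bs=[onz(S,*sc(*q),.01) for q in [(113,330),(92,548),(322,592),(330,374)]]
print("baseS",P(bs),P(np.mean(bs,0)))
print("posttop",*map(P,tri(T,tc(703,107),S,sc(398,77))))
L={}
for k,a,b in [("fl",(362,300),(158,88)),("fr",(465,400),(153,178)),("bl",(478,195),(265,88)),("br",(575,300),(253,178)),("lensrimL",(290,365),(88,120)),("lensrimR",(375,460),(85,200))]:
    L[k],g=tri(T,tc(*a),S,sc(*b)); print(k,P(L[k]),round(g,4))
ax=(L["fl"]+L["fr"]-L["bl"]-L["br"])/2
print("axis",P(ax),"len",np.linalg.norm(ax),"yaw(look)",np.arctan2(ax[1],ax[0]),"down",np.arcsin(-ax[2]/np.linalg.norm(ax)))
E
```

```text
rack T [[0.4716 0.3869 0.008 ]
 [0.5524 0.1442 0.008 ]
 [0.4487 0.1118 0.008 ]
 [0.3676 0.3523 0.008 ]] [0.4601 0.2488 0.008 ] [np.float64(0.1096), np.float64(0.2558), np.float64(0.1087), np.float64(0.2539)]
rack S [[0.3644 0.3519 0.008 ]
 [0.4787 0.356  0.008 ]
 [0.5475 0.1455 0.008 ]
 [0.4445 0.1085 0.008 ]] [0.4588 0.2405 0.008 ] [np.float64(0.2563), np.float64(0.1144), np.float64(0.2215), np.float64(0.1094)]
rack y-axis yaw 0.32334563016745815
conn [0.5181 0.178  0.028 ] [0.4474 0.1522 0.028 ] [0.4828 0.1651 0.028 ] 0.07524027256816208 yaw 0.34897018259596313
pin [0.4896 0.179  0.0205] 0.0208
pin [0.484  0.1666 0.0487] 0.0033
pin [0.4784 0.1544 0.078 ] 0.0137
conn tri [0.5169 0.1781 0.031 ] 0.0024 [0.4464 0.1541 0.019 ] 0.0028
base [[ 0.7663 -0.4318  0.01  ]
 [ 0.6925 -0.3519  0.01  ]
 [ 0.6072 -0.4313  0.01  ]] 0.10881616036193041 0.11657440041165834
baseS [[ 0.69   -0.3501  0.01  ]
 [ 0.6029 -0.4322  0.01  ]
 [ 0.679  -0.5111  0.01  ]
 [ 0.7638 -0.4302  0.01  ]] [ 0.6839 -0.4309  0.01  ]
posttop [ 0.6861 -0.4311  0.3574] 0.0029
fl [ 0.6455 -0.3564  0.2877] 0.0032
fr [ 0.6154 -0.3871  0.2854] 0.0034
bl [ 0.674  -0.3868  0.3023] 0.0035
br [ 0.6421 -0.4151  0.2996] 0.0051
lensrimL [ 0.6291 -0.3418  0.2587] 0.0081
lensrimR [ 0.6016 -0.3692  0.2554] 0.0046
axis [-0.0276  0.0292 -0.0144] len 0.04266134701296735 yaw(look) 2.3279554262819504 down 0.3442477747485154
```

```bash
cat >> h.py <<'E'
def delta(o,pos,rot):
    """shift (units) in current tool frame, turn rotvec in tool frame (units), deg"""
    Rc=R.from_rotvec(o["ee_rot"])
    s=Rc.inv().apply(np.asarray(pos)-o["position"])/.02
    w=(Rc.inv()*rot).as_rotvec()
    print("shift units",np.round(s,2),"turn units",np.round(w/(np.pi/2),3),"deg",np.round(np.degrees(w),1))
def rot_xz(x,z):
    x=x/np.linalg.norm(x);z=z/np.linalg.norm(z);y=np.cross(z,x)
    return R.from_matrix(np.stack([x,y,z],1))
E
python3 - <<'E'
from h import *
from plant import observe
o=observe();M=R.from_rotvec(o["ee_rot"]).as_matrix();print(M.round(3))
for yaw in (.323,.349):
  l=np.array([-np.sin(yaw),np.cos(yaw),0])
  for s in (1,-1): delta(o,[.484,.166,.13],rot_xz(np.array([0,0,-1.]),s*l))
E
```

```text
[[-0.001 -0.935  0.354]
 [-0.001  0.354  0.935]
 [-1.     0.    -0.001]]
shift units [  5.05 -19.7   -9.9 ] turn units [-0.436 -0.001 -0.   ] deg [-39.2  -0.1  -0. ]
shift units [  5.05 -19.7   -9.9 ] turn units [ 1.564e+00 -0.000e+00  1.000e-03] deg [ 1.408e+02 -0.000e+00  1.000e-01]
shift units [  5.05 -19.7   -9.9 ] turn units [-0.452 -0.001 -0.   ] deg [-40.7  -0.1  -0. ]
shift units [  5.05 -19.7   -9.9 ] turn units [ 1.548e+00 -0.000e+00  1.000e-03] deg [ 1.393e+02 -0.000e+00  1.000e-01]
```

step_arm([
  {"y": -1,"z": -0.5,"grip": 0},
  {"y": -1,"z": -0.5},
  {"y": -1,"z": -0.5},
  {"y": -1,"z": -0.5},
  {"y": -1,"z": -0.5},
  {"y": -1,"z": -0.5},
  {"y": -1,"z": -0.5},
  {"y": -1,"z": -0.5},
  {"y": -1,"z": -0.5},
  {"y": -1,"z": -0.5},
  {"y": -1,"z": -0.5},
  {"y": -1,"z": -0.5},
])

```text
invalid input
```

step_arm([
  {"y": -1,"z": -0.5},
  {"y": -1,"z": -0.5},
  {"y": -1,"z": -0.5},
  {"y": -1,"z": -0.5},
  {"y": -1,"z": -0.5},
  {"y": -1,"z": -0.5},
  {"y": -1,"z": -0.5},
  {"y": -0.7,"z": -0.4},
  {"ax": -0.11},
  {"ax": -0.11},
  {"ax": -0.11},
  {"ax": -0.11},
])

```text
invalid input
```

```bash
python3 - <<'E'
from h import *
from plant import observe,camera
for n in ["wrist","top","scene"]:
    c=camera(n);cv2.imwrite(f"pics/{n}1.png",c["image"][:,:,::-1]);pickle.dump(c,open(n+"1.pkl","wb"))
o=observe();print(o["time"],o["position"],o["grip_width"])
w=pickle.load(open("wrist1.pkl","rb"));print(proj(w,[.484,.166,.05]),proj(w,[.484+.041*.944,.166+.041*.33,.028]))
yaw=.335;l=np.array([-np.sin(yaw),np.cos(yaw),0])
delta(o,[.484,.166,.13],rot_xz(np.array([0,0,-1.]),l))
E
```

```text
0.3 [0.18574698 0.49090205 0.23107725] 0.08527597825084285
(np.float64(140.55975576177946), np.float64(552.3964822456476)) (np.float64(174.16203171037753), np.float64(551.8324750090394))
shift units [  5.06 -19.7   -9.91] turn units [-0.444 -0.    -0.   ] deg [-39.9  -0.   -0. ]
```

View pics/wrist1.png

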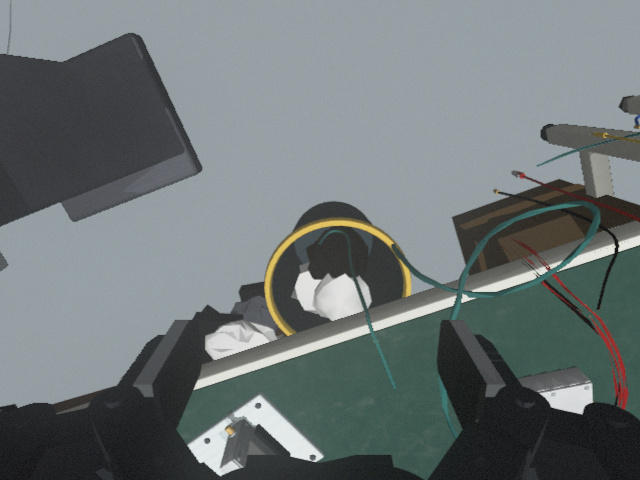

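The arm did not move: both calls were refused, so rows probably need every field. I'll resend with full rows.

step_arm([
  {"x": 0,"y": -1,"z": -0.5,"ax": 0,"ay": 0,"az": 0,"grip": 0},
  {"x": 0,"y": -1,"z": -0.5,"ax": 0,"ay": 0,"az": 0,"grip": 0},
  {"x": 0,"y": -1,"z": -0.5,"ax": 0,"ay": 0,"az": 0,"grip": 0},
  {"x": 0,"y": -1,"z": -0.5,"ax": 0,"ay": 0,"az": 0,"grip": 0},
  {"x": 0,"y": -1,"z": -0.5,"ax": 0,"ay": 0,"az": 0,"grip": 0},
  {"x": 0,"y": -1,"z": -0.5,"ax": 0,"ay": 0,"az": 0,"grip": 0},
  {"x": 0,"y": -1,"z": -0.5,"ax": 0,"ay": 0,"az": 0,"grip": 0},
  {"x": 0,"y": -1,"z": -0.5,"ax": 0,"ay": 0,"az": 0,"grip": 0},
  {"x": 0,"y": -1,"z": -0.5,"ax": 0,"ay": 0,"az": 0,"grip": 0},
  {"x": 0,"y": -1,"z": -0.5,"ax": 0,"ay": 0,"az": 0,"grip": 0},
  {"x": 0,"y": -1,"z": -0.5,"ax": 0,"ay": 0,"az": 0,"grip": 0},
  {"x": 0,"y": -1,"z": -0.5,"ax": 0,"ay": 0,"az": 0,"grip": 0},
], squeeze=40)

```text
time: 1.8
position: [0.3683, 0.2933, 0.2313]
ee_rot: [-0.939, 1.359, 0.939]
ft_force: [0.6, 0.6, -0.2]
grip_width: 0.0426
```

step_arm([
  {"x": 0,"y": -1,"z": -0.5,"ax": 0,"ay": 0,"az": 0,"grip": 0},
  {"x": 0,"y": -1,"z": -0.5,"ax": 0,"ay": 0,"az": 0,"grip": 0},
  {"x": 0,"y": -1,"z": -0.5,"ax": 0,"ay": 0,"az": 0,"grip": 0},
  {"x": 0,"y": -1,"z": -0.5,"ax": 0,"ay": 0,"az": 0,"grip": 0},
  {"x": 0,"y": -1,"z": -0.5,"ax": 0,"ay": 0,"az": 0,"grip": 0},
  {"x": 0,"y": -1,"z": -0.5,"ax": 0,"ay": 0,"az": 0,"grip": 0},
  {"x": 0,"y": -1,"z": -0.5,"ax": 0,"ay": 0,"az": 0,"grip": 0},
  {"x": 0,"y": -0.7,"z": -0.4,"ax": 0,"ay": 0,"az": 0,"grip": 0},
  {"x": 0,"y": 0,"z": 0,"ax": -0.11,"ay": 0,"az": 0,"grip": 0},
  {"x": 0,"y": 0,"z": 0,"ax": -0.11,"ay": 0,"az": 0,"grip": 0},
  {"x": 0,"y": 0,"z": 0,"ax": -0.11,"ay": 0,"az": 0,"grip": 0},
  {"x": 0,"y": 0,"z": 0,"ax": -0.11,"ay": 0,"az": 0,"grip": 0},
])

```text
time: 3.3
position: [0.4841, 0.1664, 0.2313]
ee_rot: [-1.451, 1.032, 1.452]
ft_force: [-0.4, -1.0, 0.2]
grip_width: 0.0428
```

```bash
python3 - <<'E'
from h import *
from plant import observe,camera
c=camera("wrist");cv2.imwrite(f"pics/wrist2.png",c["image"][:,:,::-1]);pickle.dump(c,open("wrist2.pkl","wb"))
o=observe();print(o["time"],o["position"],o["grip_width"])
w=c;print(proj(w,[.484,.166,.05]),proj(w,[.484+.041*.944,.166+.041*.33,.028]))
yaw=.335;l=np.array([-np.sin(yaw),np.cos(yaw),0])
delta(o,[.484,.166,.13],rot_xz(np.array([0,0,-1.]),l))
E
```

```text
3.35 [0.48412586 0.16639786 0.23127536] 0.04250808805183225
(np.float64(319.39226844546664), np.float64(205.76066241126003)) (np.float64(319.40653369408886), np.float64(244.67800457210237))
shift units [ 5.06  0.01 -0.02] turn units [ 0.004  0.    -0.   ] deg [ 0.4  0.  -0. ]
```

View pics/wrist2.png

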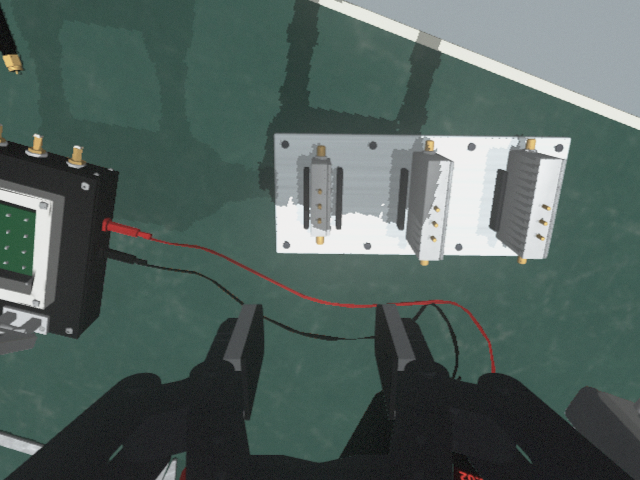

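The wrist view shows the small module centred at x≈320, with its middle pin at (319,205). The prediction was (319,206). I'll descend and grip.

step_arm([
  {"x": 1,"y": 0,"z": 0,"ax": 0,"ay": 0,"az": 0,"grip": 0},
  {"x": 1,"y": 0,"z": 0,"ax": 0,"ay": 0,"az": 0,"grip": 0},
  {"x": 1,"y": 0,"z": 0,"ax": 0,"ay": 0,"az": 0,"grip": 0},
  {"x": 1,"y": 0,"z": 0,"ax": 0,"ay": 0,"az": 0,"grip": 0},
  {"x": 1,"y": 0,"z": 0,"ax": 0,"ay": 0,"az": 0,"grip": 0},
  {"x": 1,"y": 0,"z": 0,"ax": 0,"ay": 0,"az": 0,"grip": 0},
  {"x": 1,"y": 0,"z": 0,"ax": 0,"ay": 0,"az": 0,"grip": 0},
  {"x": 1,"y": 0,"z": 0,"ax": 0,"ay": 0,"az": 0,"grip": 0},
  {"x": 1,"y": 0,"z": 0,"ax": 0,"ay": 0,"az": 0,"grip": 0},
  {"x": 0.8,"y": 0,"z": 0,"ax": 0,"ay": 0,"az": 0,"grip": 0},
  {"x": 0.5,"y": 0,"z": 0,"ax": 0,"ay": 0,"az": 0,"grip": 0},
])

```text
time: 4.72
position: [0.484, 0.1664, 0.0245]
ee_rot: [-1.446, 1.037, 1.447]
ft_force: [0.6, -0.3, -0.0]
grip_width: 0.0429
```

step_arm([
  {"x": 0,"y": 0,"z": 0,"ax": 0,"ay": 0,"az": 0,"grip": 1},
  {"x": 0,"y": 0,"z": 0,"ax": 0,"ay": 0,"az": 0,"grip": 1},
  {"x": 0,"y": 0,"z": 0,"ax": 0,"ay": 0,"az": 0,"grip": 1},
  {"x": 0,"y": 0,"z": 0,"ax": 0,"ay": 0,"az": 0,"grip": 1},
  {"x": 0,"y": 0,"z": 0,"ax": 0,"ay": 0,"az": 0,"grip": 1},
  {"x": 0,"y": 0,"z": 0,"ax": 0,"ay": 0,"az": 0,"grip": 1},
], squeeze=40)

```text
time: 5.48
position: [0.4843, 0.1664, 0.0255]
ee_rot: [-1.448, 1.035, 1.447]
ft_force: [0.9, 0.2, 0.0]
grip_width: 0.0153
```

step_arm([
  {"x": -0.5,"y": 0,"z": 0,"ax": 0,"ay": 0,"az": 0,"grip": 1},
  {"x": -1,"y": 0,"z": 0,"ax": 0,"ay": 0,"az": 0,"grip": 1},
  {"x": -1,"y": 0,"z": 0,"ax": 0,"ay": 0,"az": 0,"grip": 1},
  {"x": -1,"y": 0,"z": 0,"ax": 0,"ay": 0,"az": 0,"grip": 1},
  {"x": -1,"y": 0,"z": 0,"ax": 0,"ay": 0,"az": 0,"grip": 1},
  {"x": -1,"y": 0,"z": 0,"ax": 0,"ay": 0,"az": 0,"grip": 1},
  {"x": -1,"y": 0,"z": 0,"ax": 0,"ay": 0,"az": 0,"grip": 1},
  {"x": -1,"y": 0,"z": 0,"ax": 0,"ay": 0,"az": 0,"grip": 1},
  {"x": -1,"y": 0,"z": 0,"ax": 0,"ay": 0,"az": 0,"grip": 1},
  {"x": -1,"y": 0,"z": 0,"ax": 0,"ay": 0,"az": 0,"grip": 1},
  {"x": -1,"y": 0,"z": 0,"ax": 0,"ay": 0,"az": 0,"grip": 1},
  {"x": -1,"y": 0,"z": 0,"ax": 0,"ay": 0,"az": 0,"grip": 1},
])

```text
time: 6.98
position: [0.4839, 0.1663, 0.2566]
ee_rot: [-1.448, 1.035, 1.447]
ft_force: [-0.3, -0.3, -0.8]
grip_width: 0.0149
```

```bash
python3 - <<'E'
from h import *
from plant import observe,camera
c=camera("wrist");cv2.imwrite(f"pics/wrist3.png",c["image"][:,:,::-1]);pickle.dump(c,open("wrist3.pkl","wb"))
c=camera("scene");cv2.imwrite(f"pics/scene3.png",c["image"][:,:,::-1])
o=observe();print(o["time"],o["position"],o["grip_width"])
M=R.from_rotvec(o["ee_rot"]).as_matrix();print(M.round(3))
# intermediate: robot side waypoint; keep tool-down orient
yaw=-.82;l=np.array([-np.sin(yaw),np.cos(yaw),0])
delta(o,[.46,-.18,.27],rot_xz(np.array([0,0,-1.]),l))
E
```

```text
7.075 [0.48506238 0.16657298 0.25789725] 0.015084778826297702
[[ 0.005 -0.946 -0.323]
 [ 0.001 -0.323  0.946]
 [-1.    -0.005 -0.001]]
shift units [ -0.63   6.79 -15.99] turn units [0.732 0.001 0.003] deg [65.9  0.1  0.3]
```

View pics/wrist3.png

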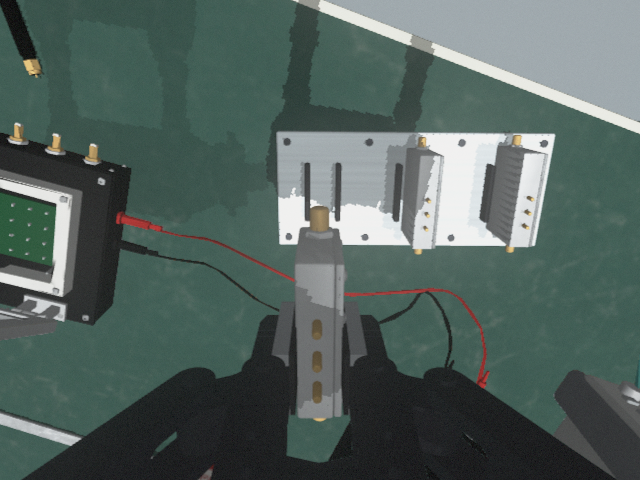

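View pics/scene3.png

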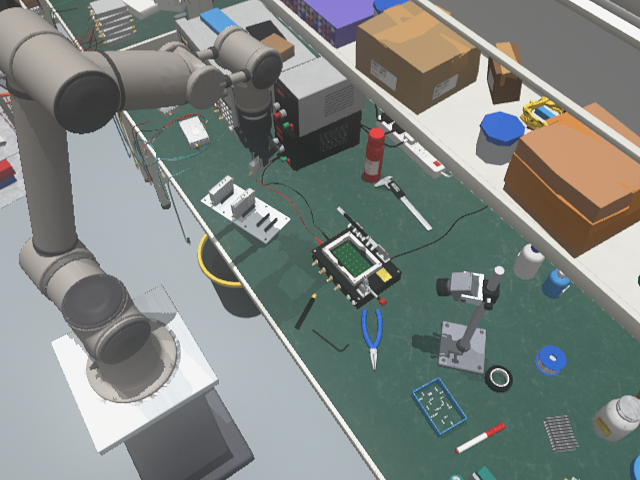

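```bash
python3 - <<'E'
from h import *
from plant import observe
c=pickle.load(open("wrist3.pkl","rb"));o=observe();Rc=R.from_rotvec(o["ee_rot"])
for n,p in [("near tip",[-.0025,.041,0]),("mid pin",[-.0245,0,0]),("near top body",[-.0225,.03,0]),("far top body",[-.0225,-.03,0]),("far tip",[-.0025,-.041,0])]:
    print(n,np.round(proj(c,o["position"]+Rc.apply(p)),1))
# axis guess
yaw=2.322; td=.344
look=np.array([np.cos(yaw)*np.cos(td),np.sin(yaw)*np.cos(td),-np.sin(td)])
lens=np.array([.6154,-.3556,.257]);print("vp",lens+.1*look)
my=-look; mz=np.cross([0,0,1],my);mz/=np.linalg.norm(mz);mx=np.cross(my,mz)
rot=rot_xz(-mx,mz)
face=lens+.1*look; cen=face-.041*my; tcp=cen-.0025*mx
print("tcp goal",tcp,"centre",cen)
E
```

```text
near tip [320.9 227.1]
mid pin [321.2 364.5]
near top body [321.2 279.3]
far top body [321.  432.1]
far tip [320.7 416.7]
vp [ 0.55114676 -0.28679514  0.22327446]
tcp goal [ 0.52537839 -0.25920136  0.20709345] centre [ 0.52480294 -0.25858514  0.20944698]
```

```bash
python3 - <<'E'
from h import *
from plant import observe
c=pickle.load(open("wrist3.pkl","rb"));o=observe();Rc=R.from_rotvec(o["ee_rot"])
for n,p in [("near bot body",[.0175,.03,0]),("pinnear",[-.0225,.01,0]),("pinfar",[-.0225,-.01,0]),("near top L",[-.0225,.03,.008]),("R",[-.0225,.03,-.008]),("grasp",[-.0187,0,0])]:
    print(n,np.round(proj(c,o["position"]+Rc.apply(p)),1))
print(Rc.inv().apply(c["position"]-o["position"]),(Rc.inv()*R.from_rotvec(c["rotation"])).as_matrix().round(3))
cv2.imwrite("pics/w3z.png",cv2.resize(c["image"][190:440,250:390,::-1],None,fx=2.4*1,fy=2.4,interpolation=cv2.INTER_CUBIC))
E
```

```text
near bot body [320.6 238.6]
pinnear [321.1 335. ]
pinfar [321.1 385.7]
near top L [346.7 279.3]
R [295.7 279.3]
grasp [321.  354.3]
[-0.14245423  0.08387855 -0.00084024] [[-0.001  0.318 -0.948]
 [-0.001  0.948  0.318]
 [ 1.     0.001 -0.001]]
```

View pics/w3z.png

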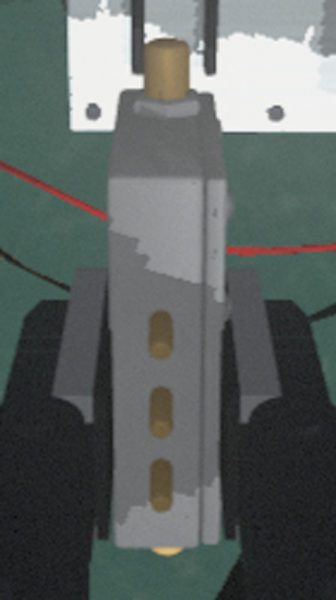

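step_arm([
  {"x": -0.5,"y": 0.4,"z": -1,"ax": 0,"ay": 0,"az": 0,"grip": 1},
  {"x": -0.5,"y": 0.4,"z": -1,"ax": 0,"ay": 0,"az": 0,"grip": 1},
  {"x": 0,"y": 0.4,"z": -1,"ax": 0,"ay": 0,"az": 0,"grip": 1},
  {"x": 0,"y": 0.4,"z": -1,"ax": 0,"ay": 0,"az": 0,"grip": 1},
  {"x": 0,"y": 0.4,"z": -1,"ax": 0,"ay": 0,"az": 0,"grip": 1},
  {"x": 0,"y": 0.4,"z": -1,"ax": 0,"ay": 0,"az": 0,"grip": 1},
  {"x": 0,"y": 0.4,"z": -1,"ax": 0,"ay": 0,"az": 0,"grip": 1},
  {"x": 0,"y": 0.4,"z": -1,"ax": 0,"ay": 0,"az": 0,"grip": 1},
  {"x": 0,"y": 0.4,"z": -1,"ax": 0,"ay": 0,"az": 0,"grip": 1},
  {"x": 0,"y": 0.4,"z": -1,"ax": 0,"ay": 0,"az": 0,"grip": 1},
  {"x": 0,"y": 0.4,"z": -1,"ax": 0,"ay": 0,"az": 0,"grip": 1},
  {"x": 0,"y": 0.4,"z": -1,"ax": 0,"ay": 0,"az": 0,"grip": 1},
])

```text
time: 8.57
position: [0.4705, -0.0923, 0.2746]
ee_rot: [-1.447, 1.035, 1.449]
ft_force: [0.1, 0.1, -1.0]
grip_width: 0.0151
```

step_arm([
  {"x": 0,"y": 0.5,"z": -1,"ax": 0,"ay": 0,"az": 0,"grip": 1},
  {"x": 0,"y": 0.5,"z": -1,"ax": 0,"ay": 0,"az": 0,"grip": 1},
  {"x": 0,"y": 0.5,"z": -1,"ax": 0,"ay": 0,"az": 0,"grip": 1},
  {"x": 0,"y": 0.5,"z": -1,"ax": 0,"ay": 0,"az": 0,"grip": 1},
  {"x": 0,"y": 0,"z": 0,"ax": 0.11,"ay": 0,"az": 0,"grip": 1},
  {"x": 0,"y": 0,"z": 0,"ax": 0.11,"ay": 0,"az": 0,"grip": 1},
  {"x": 0,"y": 0,"z": 0,"ax": 0.11,"ay": 0,"az": 0,"grip": 1},
  {"x": 0,"y": 0,"z": 0,"ax": 0.11,"ay": 0,"az": 0,"grip": 1},
  {"x": 0,"y": 0,"z": 0,"ax": 0.11,"ay": 0,"az": 0,"grip": 1},
  {"x": 0,"y": 0,"z": 0,"ax": 0.11,"ay": 0,"az": 0,"grip": 1},
  {"x": 0,"y": 0,"z": 0,"ax": 0.07,"ay": 0,"az": 0,"grip": 1},
])

```text
time: 9.95
position: [0.4586, -0.1801, 0.2746]
ee_rot: [-0.585, 1.491, 0.587]
ft_force: [-0.8, -0.1, -1.7]
grip_width: 0.0147
```

```bash
cat >> h.py <<'E'
def goal(lens,yaw=2.322,td=.344,off=(-.0025,.005,0),dist=.1):
    look=np.array([np.cos(yaw)*np.cos(td),np.sin(yaw)*np.cos(td),-np.sin(td)])
    my=-look; mz=np.cross([0,0,1],my);mz/=np.linalg.norm(mz);mx=np.cross(my,mz)
    rot=rot_xz(-mx,mz)
    cen=lens+dist*look-.041*my
    return cen-rot.apply(off),rot
E
python3 - <<'E'
from h import *
from plant import observe,camera
c=camera("wrist");cv2.imwrite(f"pics/wrist4.png",c["image"][:,:,::-1]);pickle.dump(c,open("wrist4.pkl","wb"))
o=observe();print(o["time"],o["position"],o["grip_width"],o["qpos"].round(2))
lens=np.array([.6154,-.3556,.257])
p,r=goal(lens);print(p);delta(o,p,r)
print("lens in wrist",proj(c,lens))
E
```

```text
10.0 [ 0.45859365 -0.18014217  0.27457829] 0.014955519043447912 [-0.53  0.25  1.53  0.    1.36 -1.28]
[ 0.52859106 -0.26264161  0.20877973]
shift units [ 3.28 -5.41 -0.23] turn units [-0.004 -0.001 -0.22 ] deg [ -0.3  -0.1 -19.8]
lens in wrist (np.float64(312.55039998542867), np.float64(646.5285236282901))
```

View pics/wrist4.png

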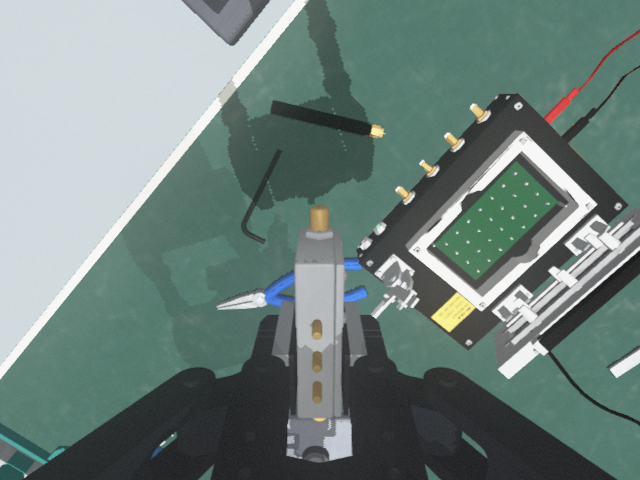

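The wrist view will not show the lens, since the gripper hides it, so I'll check with the top and scene cameras. Next I'll tilt, then approach to a standoff.

step_arm([
  {"x": 0,"y": 0,"z": 0,"ax": 0,"ay": 0,"az": -0.11,"grip": 1},
  {"x": 0,"y": 0,"z": 0,"ax": 0,"ay": 0,"az": -0.11,"grip": 1},
  {"x": 0,"y": 0,"z": 0,"ax": 0,"ay": 0,"az": 0,"grip": 1},
])

```text
time: 10.38
position: [0.4567, -0.1783, 0.274]
ee_rot: [-0.826, 1.349, 0.325]
ft_force: [0.5, 0.2, -0.9]
grip_width: 0.0147
```

```bash
python3 - <<'E'
from h import *
from plant import observe
o=observe()
lens=np.array([.6154,-.3556,.257])
for d in (.14,.1):
  p,r=goal(lens,dist=d);print(p);delta(o,p,r)
E
```

```text
[ 0.50288976 -0.23511966  0.19528951]
shift units [ 4.93 -2.12 -0.27] turn units [ 0.004  0.    -0.001] deg [ 0.3  0.  -0.1]
[ 0.52859106 -0.26264161  0.20877973]
shift units [ 4.93 -4.12 -0.28] turn units [ 0.004  0.    -0.001] deg [ 0.3  0.  -0.1]
```

step_arm([
  {"x": 1,"y": -0.4,"z": 0,"ax": 0,"ay": 0,"az": 0,"grip": 1},
  {"x": 1,"y": -0.4,"z": -0.1,"ax": 0,"ay": 0,"az": 0,"grip": 1},
  {"x": 1,"y": -0.4,"z": -0.1,"ax": 0,"ay": 0,"az": 0,"grip": 1},
  {"x": 1,"y": -0.4,"z": -0.1,"ax": 0,"ay": 0,"az": 0,"grip": 1},
  {"x": 0.9,"y": -0.5,"z": 0,"ax": 0,"ay": 0,"az": 0,"grip": 1},
  {"x": 0,"y": 0,"z": 0,"ax": 0,"ay": 0,"az": 0,"grip": 1},
  {"x": 0,"y": 0,"z": 0,"ax": 0,"ay": 0,"az": 0,"grip": 1},
])

```text
time: 11.25
position: [0.5045, -0.2377, 0.1976]
ee_rot: [-0.824, 1.348, 0.321]
ft_force: [0.1, 1.1, -0.9]
grip_width: 0.0148
```

```bash
python3 - <<'E'
from h import *
from plant import observe,camera
o=observe();Rc=R.from_rotvec(o["ee_rot"])
for n,(x,y,w,h) in {"top":(380,120,150,110),"scene":(370,235,150,110)}.items():
    c=camera(n);pickle.dump(c,open(n+"5.pkl","wb"));cv2.imwrite(f"pics/{n}5.png",c["image"][:,:,::-1])
    cv2.imwrite(f"pics/{n}5z.png",cv2.resize(c["image"][y:y+h,x:x+w,::-1],None,fx=5,fy=5,interpolation=cv2.INTER_CUBIC))
    f=o["position"]+Rc.apply([-.0025,.005-.041,0]); u,v=proj(c,f); print(n,"pred face zoom",(u-x)*5,(v-y)*5)
    u,v=proj(c,[.6154,-.3556,.257]);print("lens zoom",(u-x)*5,(v-y)*5)
E
```

```text
top pred face zoom 245.75135311367262 586.3334292133795
lens zoom 481.7260711299869 373.9275505184935
scene pred face zoom 34.68711276994469 254.13512802331496
lens zoom 342.0660545937969 256.0125458925444
```

View pics/top5z.png

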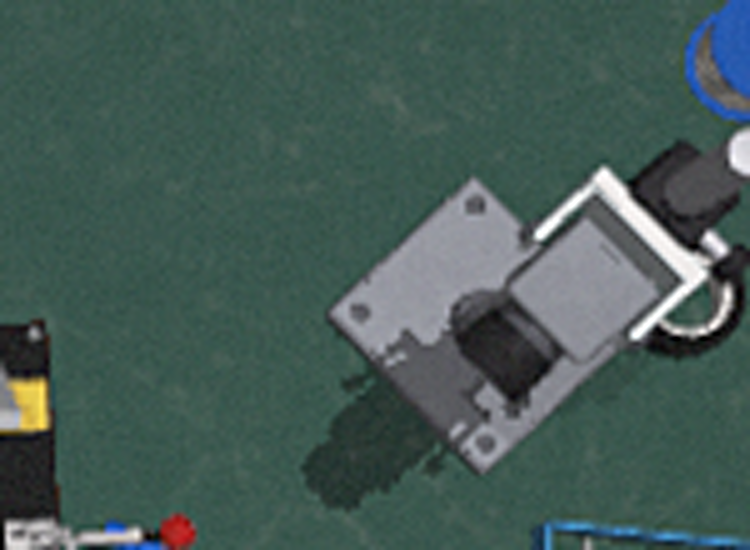

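View pics/scene5z.png

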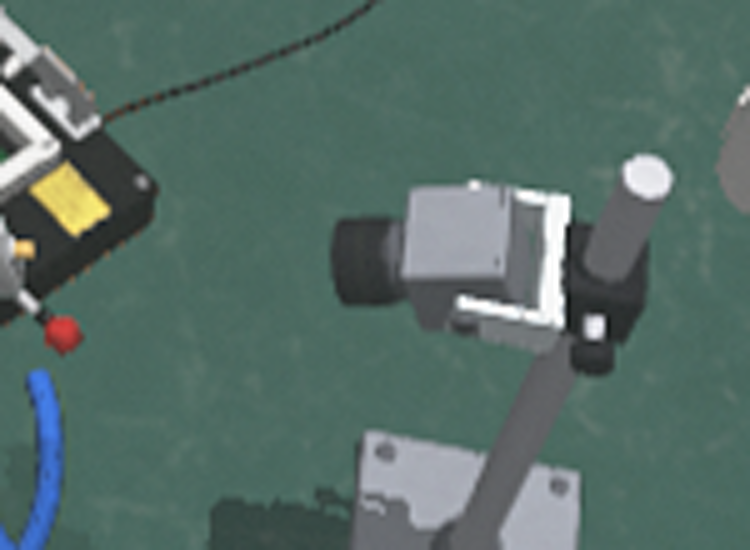

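```bash
python3 - <<'E'
from h import *
for n,(x,y,w,h) in {"top":(360,150,190,140),"scene":(320,215,190,140)}.items():
    c=pickle.load(open(n+"5.pkl","rb"))
    cv2.imwrite(f"pics/{n}5y.png",cv2.resize(c["image"][y:y+h,x:x+w,::-1],None,fx=4,fy=4,interpolation=cv2.INTER_CUBIC))
E
```

View pics/top5y.png

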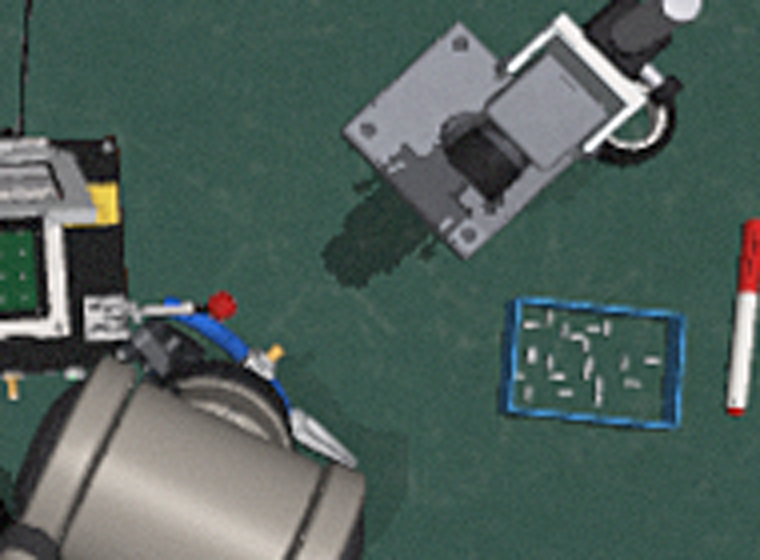

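View pics/scene5y.png

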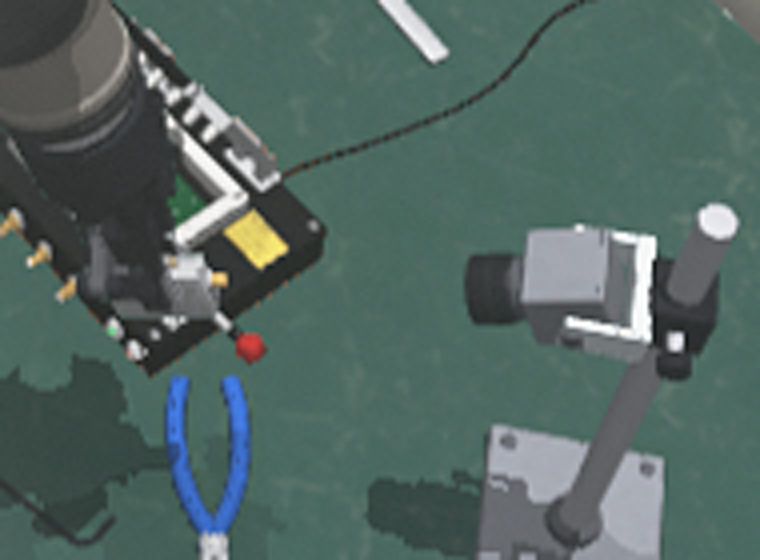

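The connector tip shows at zoom (277,350) in top and (227,281) in scene. The predictions were (277,349) and (228,283), so my grasp offset model holds. Next I'll refine the lens.

```bash
python3 - <<'E'
from h import *
ims=[]
for n,(x,y,w,h) in {"top":(465,170,36,36),"scene":(432,270,36,36)}.items():
    c=pickle.load(open(n+"5.pkl","rb"))
    im=np.clip(c["image"][y:y+h,x:x+w,::-1].astype(float)*1.8,0,255).astype(np.uint8)
    ims.append(cv2.resize(im,None,fx=11,fy=11,interpolation=cv2.INTER_CUBIC))
cv2.imwrite("pics/lens5.png",np.hstack(ims))
E
```

```text
(no output)
```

View pics/lens5.png

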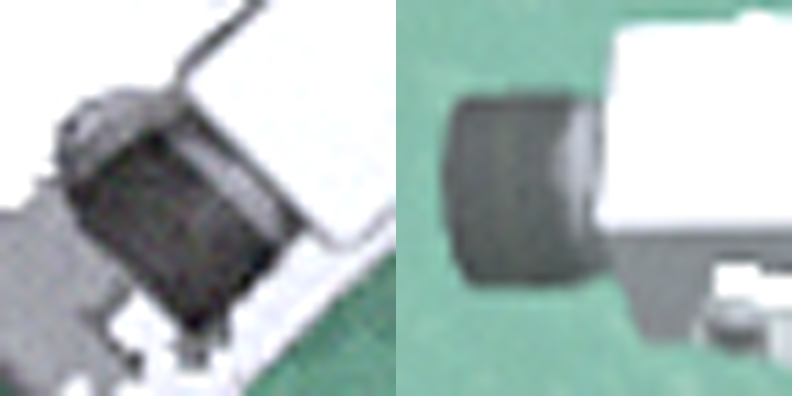

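```bash
python3 - <<'E'
from h import *
T=pickle.load(open("top5.pkl","rb"));S=pickle.load(open("scene5.pkl","rb"))
t=lambda u,v:((u+.5)/11-.5+465,(v+.5)/11-.5+170); s=lambda u,v:((u-396+.5)/11-.5+432,(v+.5)/11-.5+270)
X,g=tri(T,t(137,262),S,s(463,190));print("lens",X,g)
l=np.array([.6154,-.3556,.257])
print("old proj",proj(T,l),proj(S,l),"new meas",t(137,262),s(463,190))
# refine tilt/yaw: expected box direction consistency, project rim for tilts
for td in (.25,.344,.45):
    yaw=2.322;look=np.array([np.cos(yaw)*np.cos(td),np.sin(yaw)*np.cos(td),-np.sin(td)])
    y=np.array([-np.sin(yaw),np.cos(yaw),0]);z=np.cross(look,y)
    for nm,C,inv in (("T",T,lambda u,v:((u-465+.5)*11,(v-170+.5)*11)),("S",S,lambda u,v:((u-432+.5)*11+396,(v-270+.5)*11))):
        print(td,nm,[tuple(int(q) for q in inv(*proj(C,X+.019*e))) for e in (y,-y,z,-z)], "back30mm",[int(q) for q in inv(*proj(C,X-.03*look))])
E
```

```text
lens [ 0.61646672 -0.35616953  0.25543014] 0.005209941573408621
old proj (np.float64(476.3452142259974), np.float64(194.7855101036987)) (np.float64(438.4132109187594), np.float64(286.2025091785089)) new meas (477.0, 193.36363636363637) (437.6363636363636, 286.8181818181818)
0.25 T [(198, 343), (62, 204), (142, 273), (118, 274)] back30mm [248, 167]
0.25 S [(467, 270), (485, 105), (468, 133), (484, 240)] back30mm [634, 196]
0.344 T [(198, 343), (62, 204), (135, 280), (125, 268)] back30mm [249, 167]
0.344 S [(467, 270), (485, 105), (459, 132), (493, 240)] back30mm [633, 188]
0.45 T [(198, 343), (62, 204), (127, 287), (133, 261)] back30mm [250, 168]
0.45 S [(467, 270), (485, 105), (449, 133), (503, 240)] back30mm [629, 178]
```

```bash
python3 - <<'E'
from h import *
from plant import observe
o=observe()
p,r=goal(np.array([.616,-.356,.256]),td=.355);delta(o,p,r);print(o["position"],p)
E
```

```text
shift units [ 0.22 -1.84  0.02] turn units [ 0.001  0.001 -0.006] deg [ 0.1  0.1 -0.5]
[ 0.50453543 -0.23747814  0.19801533] [ 0.52955833 -0.26343489  0.20638359]
```

step_arm([
  {"x": 0.1,"y": -0.5,"z": 0,"ax": 0,"ay": 0,"az": 0,"grip": 1},
  {"x": 0.1,"y": -0.5,"z": 0,"ax": 0,"ay": 0,"az": 0,"grip": 1},
  {"x": 0,"y": -0.5,"z": 0,"ax": 0,"ay": 0,"az": -0.006,"grip": 1},
  {"x": 0,"y": -0.3,"z": 0,"ax": 0,"ay": 0,"az": 0,"grip": 1},
  {"x": 0,"y": 0,"z": 0,"ax": 0,"ay": 0,"az": 0,"grip": 1},
  {"x": 0,"y": 0,"z": 0,"ax": 0,"ay": 0,"az": 0,"grip": 1},
  {"x": 0,"y": 0,"z": 0,"ax": 0,"ay": 0,"az": 0,"grip": 1},
])

```text
time: 12.22
position: [0.5283, -0.263, 0.2057]
ee_rot: [-0.831, 1.343, 0.313]
ft_force: [0.3, 0.3, -1.3]
grip_width: 0.0148
```

```bash
python3 - <<'E'
from h import *
from plant import observe,camera
o=observe();Rc=R.from_rotvec(o["ee_rot"]);f=o["position"]+Rc.apply([-.0025,-.036,0]);ims=[]
lens=np.array([.616,-.356,.256]);p,r=goal(lens,td=.355);delta(o,p,r);print(f,np.linalg.norm(f-lens),o["qd"].round(3))
for n,(x,y,w,h) in {"top":(420,160,100,100),"scene":(360,235,100,100)}.items():
    c=camera(n);pickle.dump(c,open(n+"6.pkl","wb"))
    ims.append(cv2.resize(c["image"][y:y+h,x:x+w,::-1],None,fx=4,fy=4,interpolation=cv2.INTER_CUBIC))
    u,v=proj(c,f); print(n,"pred face zoom",(u-x)*4,(v-y)*4)
cv2.imwrite("pics/fin6.png",np.hstack(ims))
E
```

```text
shift units [-0.01 -0.07  0.03] turn units [ 0.001  0.001 -0.   ] deg [ 0.1  0.  -0. ]
[ 0.55080052 -0.28694817  0.22050788] 0.10138450649720518 [ 0.001  0.001 -0.001 -0.001  0.     0.   ]
top pred face zoom 84.34536937543453 265.3745152731376
scene pred face zoom 130.91566163221705 207.05433049304156
```

View pics/fin6.png

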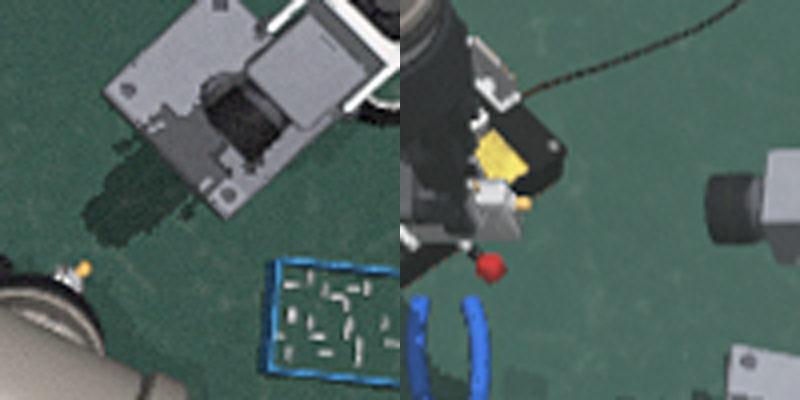

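The connector tip is at (85,266) in top and (131,204) in scene, each within about 3 zoom pixels (under 1 image pixel, about 2 mm) of the prediction. It points along the lens axis and the arm is still. I'm handing in.

```bash
python3 -c "
from plant import finish_job,observe
print(finish_job());o=observe();print(o['time'],o['position'],o['grip_width'])"
```

```text
the job is handed in; nothing more can be done
None
the job is handed in; nothing more can be done
```

I gripped the small module from above, lifted it straight out of the rack, and carried it above and round the robot side of the jig. I tipped it about 20° to match the camera's tilt and handed in at about 12.3 s of the 38 s. I don't know the verdict, because the hand-in reports none.

**Last checks:**
- **Connector position:** the face is about 101 mm from the measured lens centre. It was within about 2 mm of the wanted point, as computed from the arm pose. The tip showed within 1 pixel of where I predicted in both the top and scene views.
- **Grip:** the opening read 14.8–15.3 mm on a 16 mm module. Joint speeds were about zero.
- **Larger modules:** in the wrist and scene pictures taken after the lift, both still stood in their slots. I did not look at them again after that.
- **Camera stand:** the arm stayed about 10 cm away from it.

**What disagreed or is less certain:**
- **Grasp offset:** the wrist view showed the module held about 5 mm off centre along its length, nearer its robot-side end. I corrected for this.
- **Lens position:** two estimates differed by about 2 mm, and the rays from the two cameras missed each other by about 5 mm.
- **Camera tilt:** it came out at 0.34 rad from the head's box edges and about 0.41 rad from the lens barrel. I used 0.355 rad; the length has to lie within 0.18 rad of the axis.
- **First move calls:** my first two were refused because I had left fields out of the rows. Nothing moved.

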